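# Line up the record clamps by height

## Robot

A 6-joint arm with a two-finger parallel gripper is mounted at the origin on the work surface. World frame = base frame: x ahead of the robot, y to its left, z up, the work surface at z = 0. Lengths are in m, angles in degrees, forces in N, time in s.
With the tool pointing down it reaches from about 0.3 to 0.75 m from the base axis. Payload 8.5 kg.
Tool frame: the origin (TCP) lies on the centre line of the jaws, within the pads' length; the fingertips stand 25 mm ahead of it and the grasp point (between the pads) lies 6 mm ahead of it; z points along the fingers, y is the line along which they close (so a half turn about z gives the same grasp; the last joint's range is limited). The gripper opens to 85 mm and grips with 20 to 120 N. Pads are 22 mm wide; open, the fingers measure 114 mm over their backs; the gripper's body (76 mm by 85 mm) begins 54 mm behind the grasp point. The pads swing forward as they close: fully open they stand 13 mm farther back than shut.
Start: joints at [-77.481, 21.807, 74.336, -0, 83.858, -12.336], TCP at [0.231, -0.499, 0.256] pointing down, gripper open.
Joint ranges: [-178.18, 178.18], [-50.72, 133.34], [12.68, 142.11], [-81.47, 261.47], [9.98, 163.14], [-165.26, 165.26]. Speed limits (degrees/s): [136.94, 136.94, 180, 180, 180, 180].

## Interface

Orientations are given as a 3x3 rotation matrix whose columns are the frame's x, y, z axes.
In Python, from rig import telemetry, optics, env gives the robot as it stands.
- The arm moves only by the tool send_rows, never from a script. Its argument "deltas" is a list that holds one entry, the list of rows, each a list of 7 numbers: the shift along the tool's x, y, z in m, then the turn, a rotation vector about the tool's x, y, z in rad, then the opening, from -1 (shut) to 1 (fully open), so that 0 is half open. In form: [[[x, y, z, ax, ay, az, grip], ...]]. A call has 1 to 12 rows; each row shifts and turns the commanded pose from where the row before left it, along the tool's axes as they then stand; what a row does not reach is not made up. A row lasts 1/8 s, in which the tool goes at most 62.5 mm and 10.7 degrees, less where a joint would pass 70% of its speed; a pose out of reach is approached as far as the arm can. A call is refused whole if a number of a shift passes 0.0625 or a number of a turn 0.188, either way. A call with a gripper value outside its range is refused whole. The fingers move at their own pace and stop on an object; "squeeze" is the grip in N (left out, the last holds). Time passes only in rows, so rows that do not move let the fingers close. It gives the time, the measured TCP pose, the force, the opening and the grip force at its end, in the units of the state.
- telemetry.observe(): the state, without advancing time (a new reading comes with each control period).
- optics.get_image(name): name is "scene" or "top" or "wrist"; returns a dict with "image" (384x512x3 uint8, red, green, blue), "range_z" (384x512 float32, m along the optical axis (not along the pixel's ray), 0 where there is no reading), "K" (3x3 intrinsics, pixels), "rvec" (rotation vector, rad) and "tvec" (3), from world to camera coordinates, as OpenCV has them; the wrist camera has in their place "hand_eye" (4x4, takes a point from camera to tool coordinates, whose origin is the TCP and whose axes are the flange's). Camera axes: x right, y down, z forward; pixel columns grow to the right and rows downward; lengths in m; the calibration is good to about 2 mm. A picture is of the moment at which its call begins: read the wrist's pose just before it.
- env.close_job(): hands the job in; it is judged then, once.
The state is a dict: "time_s": time; "q": joint angles; "qvel": joint speeds; "joint_efforts": joint torques, N m; "position": TCP position; "tool_rot": TCP orientation; "ft_force": force on the tool from outside, world axes, zero at the start; "wrist_torque": the same for the moment, N m; "grip_width": finger opening in m; "gripper_force": force on a finger pad.
Only numpy, scipy, OpenCV 4.12 (cv2) and the standard library are available. Lean on these libraries where they do the work, as an engineer would, in place of code of your own. Each camera call takes 0.05 s, during which the arm holds its last target. There are 200 camera calls.

## Task

Line the four aluminium record clamps up on the low black shelf, each standing upright in the middle of its own cork disc, in order of height: the tallest next to the wooden bookend, stepping down to the lowest at the far end by the cactus. Leave the little stylus mirror standing where it is.

Things in the scene. Friction and masses are not known exactly. Their poses are not given: they have to be found in the camera images.
- clamp_a: Brushed aluminium record clamp, the lowest of four: a round foot flange of 44 mm diameter and 6 mm thick, above it a plain upright knob of 34 mm diameter (grip here), 30 mm tall in all, solid, about 0.07 kg. Round, so its yaw means nothing. Stands loose on the table at the start. Origin: centre of its underside; z up.
- clamp_b: Brushed aluminium record clamp, the second lowest of four: a round foot flange of 52 mm diameter and 6 mm thick, above it a plain upright knob of 42 mm diameter (grip here), 44 mm tall in all, solid, about 0.15 kg. Round, so its yaw means nothing. Stands loose on the table at the start. Origin: centre of its underside; z up.
- clamp_c: Brushed aluminium record clamp, the second tallest of four: a round foot flange of 60 mm diameter and 6 mm thick, above it a plain upright knob of 50 mm diameter (grip here), 58 mm tall in all, solid, about 0.28 kg. Round, so its yaw means nothing. Stands loose on the table at the start. Origin: centre of its underside; z up.
- clamp_d: Brushed aluminium record clamp, the tallest of four: a round foot flange of 68 mm diameter and 6 mm thick, above it a plain upright knob of 58 mm diameter (grip here), 72 mm tall in all, solid, about 0.48 kg. Round, so its yaw means nothing. Stands loose on the table at the start. Origin: centre of its underside; z up.
- cork_1: One of four identical fixed cork discs, 62 mm diameter and 3 mm thick, stuck in a row along the middle of a low black steel shelf (fixed; 110 mm deep, 460 mm long, top 30 mm above the table; the neighbouring discs are about 90 mm apart). The numbers say nothing of the order along the row. Origin: centre of the disc's underside, on the shelf top, so clamps stand 3 mm above it.
- cork_2: One of four identical fixed cork discs, 62 mm diameter and 3 mm thick, stuck in a row along the middle of a low black steel shelf (fixed; 110 mm deep, 460 mm long, top 30 mm above the table; the neighbouring discs are about 90 mm apart). The numbers say nothing of the order along the row. Origin: centre of the disc's underside, on the shelf top, so clamps stand 3 mm above it.
- cork_3: One of four identical fixed cork discs, 62 mm diameter and 3 mm thick, stuck in a row along the middle of a low black steel shelf (fixed; 110 mm deep, 460 mm long, top 30 mm above the table; the neighbouring discs are about 90 mm apart). The numbers say nothing of the order along the row. Origin: centre of the disc's underside, on the shelf top, so clamps stand 3 mm above it.
- cork_4: One of four identical fixed cork discs, 62 mm diameter and 3 mm thick, stuck in a row along the middle of a low black steel shelf (fixed; 110 mm deep, 460 mm long, top 30 mm above the table; the neighbouring discs are about 90 mm apart). The numbers say nothing of the order along the row. Origin: centre of the disc's underside, on the shelf top, so clamps stand 3 mm above it.
- bookend: Pale wooden bookend block, 30 mm along the shelf, 80 mm across it and 75 mm tall, fixed at one end of the shelf (either end), 75 mm from the centre of the nearest cork disc; a small potted cactus (44 mm across, 60 mm tall) is fixed at the other end. Origin: centre of its underside, on the shelf top. Its y axis runs along the row (either way), its x axis across the shelf, away from the robot.
- mirror: Stainless stylus inspection mirror standing loose among the clamps: round foot of 44 mm diameter, thin stem, tilted 38 mm round mirror on top, about 62 mm tall. To be left standing where it is. Origin: centre of its underside.
There are look-alikes about, which are no part of the job. Leave any blue, red or yellow look-alike of the clamp_c alone.

How it is judged (in metres and radians):
At the end, for the whole second after the job is handed in: Each clamp stands upright (within 0.1 rad), at rest and released on its own cork disc, its centre within 12 mm of the disc's centre; counted from the wooden bookend the clamps stand tallest, second tallest, second lowest, lowest ((horizontal distance between clamp_d and cork_1 below 0.012 m or horizontal distance between clamp_d and cork_2 below 0.012 m or horizontal distance between clamp_d and cork_3 below 0.012 m or horizontal distance between clamp_d and cork_4 below 0.012 m) and horizontal distance between clamp_d and bookend between 0 and 0.12 m and height (world z) of clamp_d between 0.028 and 0.038 m and angle between each of clamp_d, clamp_c, clamp_b, clamp_a's own z axis and vertical below 0.1 rad and linear speed of each of clamp_d, clamp_c, clamp_b, clamp_a below 0.02 m/s and angular speed of each of clamp_d, clamp_c, clamp_b, clamp_a below 0.2 rad/s and contact force between the fingers and clamp_d below 0.2 N and (horizontal distance between clamp_c and cork_1 below 0.012 m or horizontal distance between clamp_c and cork_2 below 0.012 m or horizontal distance between clamp_c and cork_3 below 0.012 m or horizontal distance between clamp_c and cork_4 below 0.012 m) and horizontal distance between clamp_c and bookend between 0.12 and 0.21 m and height (world z) of clamp_c between 0.028 and 0.038 m and contact force between the fingers and clamp_c below 0.2 N and (horizontal distance between clamp_b and cork_1 below 0.012 m or horizontal distance between clamp_b and cork_2 below 0.012 m or horizontal distance between clamp_b and cork_3 below 0.012 m or horizontal distance between clamp_b and cork_4 below 0.012 m) and horizontal distance between clamp_b and bookend between 0.21 and 0.3 m and height (world z) of clamp_b between 0.028 and 0.038 m and contact force between the fingers and clamp_b below 0.2 N and (horizontal distance between clamp_a and cork_1 below 0.012 m or horizontal distance between clamp_a and cork_2 below 0.012 m or horizontal distance between clamp_a and cork_3 below 0.012 m or horizontal distance between clamp_a and cork_4 below 0.012 m) and horizontal distance between clamp_a and bookend between 0.3 and 0.4 m and height (world z) of clamp_a between 0.028 and 0.038 m and contact force between the fingers and clamp_a below 0.2 N); the robot touches nothing.
It fails at once if the stylus mirror is knocked over or shifted by more than 25 mm (distance of mirror from where it was at the start of the episode above 0.025 m or angle between mirror's own z axis and vertical above 0.5 rad).
It also fails if it takes over 102 s, if anything falls off the work surface, if the arm or the gripper's body presses on something with over 40 N, if the wrist force passes 120 N, or if a joint passes its speed limit or range.

## Working session

There is one attempt and no reset: what is moved stays moved. The work goes in short steps, Python scripts to look and compute and a tool call to move; the robot and the scene stay as the last step left them, time stands still between calls to the robot, and variables do not carry over. Pictures are saved under pics/ and viewed, at most 14 in all, crops included, and the job is handed in when it is done.

Besides the shell and the picture viewer there is one more tool, called after "Call:" as name([rows], argument=value, ...), one row to a line, values as JSON. send_rows: Moves the arm, as the interface text tells. Its arguments: {"type":"object","properties":{"deltas":{"type":"array"},"squeeze":{"type":"number"}},"required":["deltas"]}

```bash
ls; mkdir -p pics
python3 - <<'E'
from rig import telemetry, optics
import cv2, numpy as np
s=telemetry.observe(); print(s)
for n in ("scene","top"):
    d=optics.get_image(n); np.savez(f"{n}.npz",**d); cv2.imwrite(f"pics/{n}0.png",d["image"][:,:,::-1]); print(n,d["K"],d["rvec"],d["tvec"])
E
```

```text
pics
{'time_s': 0.0, 'q': array([-7.74792145e+01,  2.18392552e+01,  7.43855839e+01,  7.57555269e-04,
        8.38574848e+01, -1.23345463e+01]), 'qvel': array([-0.05138096, -0.02388162,  0.00010916,  0.07062531, -0.04590315,
        0.03598026]), 'joint_efforts': array([-1.03666625e-03, -4.48464203e+01, -2.31279051e+01, -3.03533134e-04,
        4.82337840e-03, -2.25352392e-05]), 'position': array([ 0.23113386, -0.49878665,  0.25572312]), 'tool_rot': array([[ 9.07372628e-01,  4.20327046e-01, -2.98660908e-04],
       [ 4.20327030e-01, -9.07371595e-01,  1.40550118e-03],
       [ 3.19773733e-04, -1.40084855e-03, -9.99998968e-01]]), 'ft_force': array([ 0.3935411 , -0.08975395,  0.43174716]), 'wrist_torque': array([0.00811456, 0.02945488, 0.00973572]), 'gripper_force': 0.0, 'grip_width': 0.0855470016444352}
scene [[492.84793358   0.         258.50610001]
 [  0.         492.84793358 193.26341867]
 [  0.           0.           1.        ]] [ 0.78257561  2.73091398 -0.84497157] [ 0.45325596 -0.20781504  1.32575605]
top [[415.38190058   0.         257.15360969]
 [  0.         415.38190058 191.67807752]
 [  0.           0.           1.        ]] [ 2.15290533 -2.16710602  0.0553936 ] [0.02220847 0.55371546 1.03662239]
```

View pics/scene0.png

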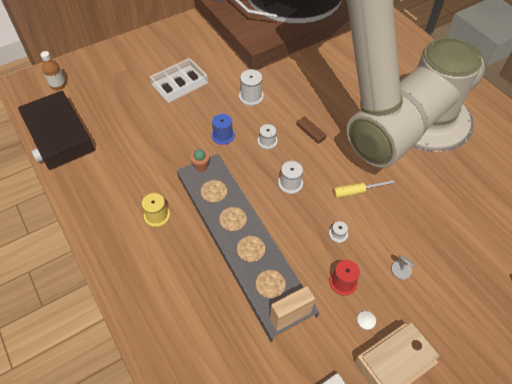

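View pics/top0.png

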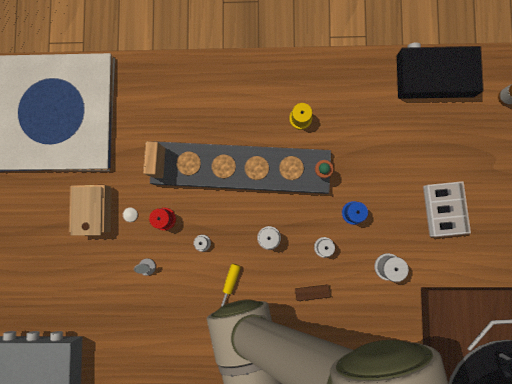

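The pictures show these candidates (top-view pixels):
- Aluminium: (202,243) smallest, so clamp_a; (325,247) clamp_b; (269,238) clamp_c; (392,268) tallest, so clamp_d.
- Look-alikes: red (162,218), blue (355,213), yellow (302,116), white ball (130,215).
- Other: mirror (146,267), corks (189,163), (223,166), (257,168), (291,168), bookend (154,158), cactus (325,169).

Next I'll measure these and check the choice in a close crop.

```bash
cat > h.py <<'E'
import numpy as np, cv2
def cam(d): 
    R=cv2.Rodrigues(d["rvec"])[0]; return R, -R.T@d["tvec"].ravel()
def ray(d,uv,z):
    R,C=cam(d); K=d["K"]; v=R.T@np.array([(uv[0]-K[0,2])/K[0,0],(uv[1]-K[1,2])/K[1,1],1]); return C+v*(z-C[2])/v[2]
def proj(d,P): return cv2.projectPoints(np.array([P],float),np.array(d["rvec"]),np.array(d["tvec"]),d["K"],None)[0].ravel()
def cloud(d):
    R,C=cam(d); K=d["K"]; h,w=d["range_z"].shape; u,v=np.meshgrid(np.arange(w),np.arange(h)); Z=d["range_z"]
    P=np.stack([(u-K[0,2])/K[0,0]*Z,(v-K[1,2])/K[1,1]*Z,Z],-1); return (P-np.array(d["tvec"]).ravel())@R
E
python3 - <<'E'
import numpy as np, cv2
from h import *
T=dict(np.load("top.npz")); S=dict(np.load("scene.npz"))
W={n:cloud(d) for n,d in (("top",T),("scene",S))}
seeds=dict(a=((202,243),.030),b=((325,247),.044),c=((269,238),.058),d=((392,268),.072),red=((162,218),.058),blue=((355,213),.058))
def find(d,w,uv,h):
    m=(abs(w[...,2]-h)<.006).astype(np.uint8); m[d["range_z"]==0]=0
    n,l,st,c=cv2.connectedComponentsWithStats(m)
    k=min((i for i in range(1,n) if st[i,4]>25),key=lambda i:np.hypot(*(c[i]-uv)))
    (cx,cy),r=cv2.minEnclosingCircle(np.argwhere(l==k)[:,::-1].astype(np.float32))
    p=w[l==k]; return ray(d,c[k],h)[:2].round(4),np.median(p[:,2]).round(4),p[:,:2].mean(0).round(4),(np.ptp(p[:,:2],0)*1e3).round(),c[k].round(1)
for n,(uv,h) in seeds.items():
    r=find(T,W["top"],uv,h); print(n,*r)
    g=proj(S,[*r[0],h]); print("   scene",*find(S,W["scene"],g,h))
for n,d in (("top",T),("scene",S)):
    hsv=cv2.cvtColor(d["image"],cv2.COLOR_RGB2HSV); w=W[n]
    m=((abs(w[...,2]-.033)<.008)&(hsv[...,1]>90)&(hsv[...,2]>90)).astype(np.uint8)
    m=cv2.morphologyEx(m,cv2.MORPH_OPEN,np.ones((3,3),np.uint8))
    k,l,st,c=cv2.connectedComponentsWithStats(m)
    for i in range(1,k):
        if st[i,4]>150: p=w[l==i]; print(n,"cork",c[i].round(1),st[i],ray(d,c[i],.033)[:2].round(4),np.median(p[:,2]).round(4),p[:,:2].mean(0).round(4))
    m=((abs(w[...,2]-.105)<.008)).astype(np.uint8); k,l,st,c=cv2.connectedComponentsWithStats(m)
    for i in range(1,k):
        if st[i,4]>60: print(n,"bookend?",c[i].round(1),st[i,4],ray(d,c[i],.105).round(3))
# cactus, mirror
for nm,(u,v) in dict(cactus=(325,169),mirror=(146,267),ball=(130,215),pick=(312,293),driver=(233,275)).items():
    p=W["top"][v-8:v+9,u-8:u+9].reshape(-1,3); q=p[p[:,2]>.01]; print(nm,q.mean(0).round(3) if len(q) else 0,p[:,2].max().round(3), ray(T,(u,v),.03)[:2].round(3))
cr=np.hstack([cv2.resize(T["image"][195:290,110:420],None,fx=2.5,fy=2.5)])
cv2.imwrite("pics/crop0.png",cr[:,:,::-1])
E
```

```text
a [0.425  0.1621] 0.0291 [0.425  0.1622] [33. 33.] [200.6 242.8]
   scene [0.429  0.1662] 0.0288 [0.4284 0.1657] [35. 33.] [339.7 228.2]
b [ 0.4133 -0.1513] 0.0428 [ 0.4132 -0.1514] [39. 40.] [326.1 247.3]
   scene [ 0.4178 -0.1471] 0.0425 [ 0.417  -0.1482] [43. 46.] [267.3 131. ]
c [ 0.4376 -0.0108] 0.0569 [ 0.4376 -0.0108] [49. 49.] [268.9 237.7]
   scene [ 0.442  -0.0059] 0.0568 [ 0.4413 -0.0067] [50. 49.] [291.7 170.1]
d [ 0.3636 -0.3111] 0.0708 [ 0.3635 -0.3115] [57. 58.] [395.7 268.7]
   scene [ 0.3683 -0.3064] 0.0706 [ 0.3674 -0.3078] [60. 60.] [250.7  77.7]
red [0.4877 0.2611] 0.0569 [0.4877 0.2614] [50. 50.] [159.1 217.9]
   scene [0.4919 0.2652] 0.057 [0.4914 0.2647] [51. 50.] [347.  271.1]
blue [ 0.5003 -0.2275] 0.0569 [ 0.5003 -0.2277] [47. 48.] [357.5 211.5]
   scene [ 0.5045 -0.2232] 0.0565 [ 0.5039 -0.2245] [50. 53.] [221.6 121.4]
top cork [188.1 162.8] [177 152  24  23 440] [0.6288 0.1951] 0.0319 [0.629  0.1954]
top cork [223.3 165.9] [212 155  24  23 446] [0.6198 0.1045] 0.0319 [0.62   0.1046]
top cork [256.4 167.5] [245 156  24  24 455] [0.615  0.0199] 0.0318 [0.615
[... 305 characters left out ...]
232.4 218.7] [219 208  28  23 501] [0.6188 0.0222] 0.032 [0.6184 0.0215]
scene cork [250.6 248.3] [237 236  28  26 557] [0.6235 0.1064] 0.0319 [0.6231 0.1058]
scene cork [270.1 283.5] [256 270  29  28 645] [0.6324 0.1967] 0.0319 [0.632  0.1962]
scene bookend? [257.7  11.7] 111 [ 0.227 -0.497  0.105]
scene bookend? [45.  55.7] 64 [ 0.802 -0.625  0.105]
scene bookend? [369.1 152.9] 192 [0.288 0.074 0.105]
scene bookend? [292.5 302.1] 693 [0.637 0.276 0.105]
cactus [ 0.604 -0.146  0.072] 0.091 [ 0.61  -0.154]
mirror [0.365 0.299 0.058] 1.081 [0.365 0.3  ]
ball [0.497 0.311 0.13 ] 1.081 [0.496 0.344]
pick [ 0.301 -0.117  0.024] 1.081 [ 0.3   -0.116]
driver [0.344 0.082 0.022] 0.029 [0.345 0.08 ]
```

View pics/crop0.png

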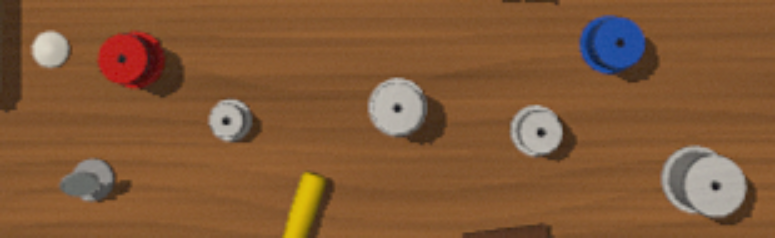

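The crop confirms the choice: four silver clamps, with a at (230,120), c at (397,107), b at (537,131) and d at (710,180) in crop pixels. The coloured look-alikes and the mirror at (88,180) are separate. I'll start with d, turning the tool so that the jaws close across the shelf (tool y = world x, tool x = world y).

Call:
send_rows([
  [[0, 0, 0, 0, 0, -0.1623, 1], [0, 0, 0, 0, 0, -0.1623, 1], [0, 0, 0, 0, 0, -0.1623, 1], [0, 0, 0, 0, 0, -0.1623, 1], [0, 0, 0, 0, 0, -0.1623, 1], [0, 0, 0, 0, 0, -0.1623, 1], [0, 0, 0, 0, 0, -0.1623, 1], [0.0475, 0.0337, 0.02, 0, 0, 0, 1], [0.0475, 0.0337, 0.02, 0, 0, 0, 1], [0.0475, 0.0337, 0.02, 0, 0, 0, 1], [0.0475, 0.0337, 0.02, 0, 0, 0, 1], [0, 0, 0, 0, 0, 0, 1]],
], squeeze=60)

```text
time_s: 1.6
position: [0.3671, -0.3056, 0.175]
tool_rot: [[-0.004, 1.0, -0.002], [1.0, 0.004, 0.003], [0.003, -0.002, -1.0]]
ft_force: [-1.2, -0.4, -0.4]
grip_width: 0.0854
gripper_force: 0.0
```

```bash
cat >> h.py <<'E'
def wrist(heights=(),seeds=(),save=None):
    from rig import telemetry, optics
    s=telemetry.observe(); d=optics.get_image("wrist"); H=d["hand_eye"]; R=s["tool_rot"]@H[:3,:3]; t=s["tool_rot"]@H[:3,3]+s["position"]
    d["rvec"]=cv2.Rodrigues(R.T)[0]; d["tvec"]=-R.T@t
    print("t",s["time_s"],"tcp",s["position"].round(4),"x",s["tool_rot"][:,0].round(3),"z",s["tool_rot"][:,2].round(3),"F",s["ft_force"].round(1),"w",round(s["grip_width"],4),round(s["gripper_force"],1))
    if save: cv2.imwrite(f"pics/{save}.png",d["image"][:,:,::-1])
    w=cloud(d)
    for h in heights:
        m=((abs(w[...,2]-h)<.006)&(d["range_z"]>0)).astype(np.uint8); n,l,st,c=cv2.connectedComponentsWithStats(m)
        for i in range(1,n):
            if st[i,4]>300:
                p=w[l==i]; print(h,"px",c[i].round(),st[i,4],"ray",ray(d,c[i],h)[:2].round(4),"cloud",p.mean(0).round(4),"ext",(np.ptp(p,0)*1e3).round())
    return d,w
E
python3 -c "
from h import *
wrist([.072],save='w0')"
```

```text
t 1.6 tcp [ 0.3671 -0.3056  0.175 ] x [-0.004  1.     0.003] z [-0.002  0.003 -1.   ] F [-1.2 -0.4 -0.4] w 0.0854 0.0
0.072 px [247. 205.] 4644 ray [ 0.3638 -0.3091] cloud [ 0.3638 -0.3098  0.0708] ext [58. 58.  7.]
0.072 px [ 39. 300.] 1405 ray [ 0.1973 -0.39  ] cloud [ 0.1946 -0.3925  0.0685] ext [79. 23.  5.]
0.072 px [168. 324.] 2595 ray [ 0.299  -0.4131] cloud [ 0.298  -0.4161  0.0688] ext [41. 71.  5.]
```

View pics/w0.png

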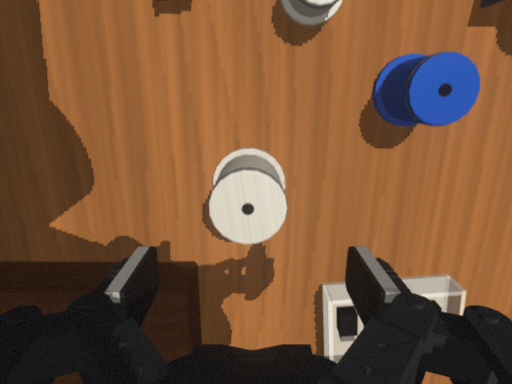

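The wrist view shows clamp d at pixel (247,205), about (0.364, -0.3095), which agrees with the top view. I'll descend and grip.

Call:
send_rows([
  [[-0.004, -0.003, 0.03, 0, 0, 0, 1], [0, 0, 0.03, 0, 0, 0, 1], [0, 0, 0.03, 0, 0, 0, 1], [0, 0, 0.03, 0, 0, 0, 1], [0, 0, 0, 0, 0, 0, 1], [0, 0, 0, 0, 0, 0, -1], [0, 0, 0, 0, 0, 0, -1], [0, 0, 0, 0, 0, 0, -1], [0, 0, 0, 0, 0, 0, -1], [0, 0, 0, 0, 0, 0, -1]],
], squeeze=60)

```text
time_s: 2.9
position: [0.3636, -0.3141, 0.0579]
tool_rot: [[0.001, 1.0, 0.002], [1.0, -0.001, -0.003], [-0.003, 0.002, -1.0]]
ft_force: [-0.9, -0.3, 5.1]
grip_width: 0.0565
gripper_force: 63.2
```

Call:
send_rows([
  [[0, 0, -0.034, 0, 0, 0, -1], [0, 0, -0.05, 0, 0, 0, -1], [0, 0, -0.05, 0, 0, 0, -1], [0.042, 0.022, 0, 0, 0, 0, -1], [0.042, 0.022, 0, 0, 0, 0, -1], [0.042, 0.022, 0, 0, 0, 0, -1], [0.042, 0.022, 0, 0, 0, 0, -1], [0.042, 0.022, 0, 0, 0, 0, -1], [0.042, 0.022, 0, 0, 0, 0, -1], [0.042, 0.022, 0, 0, 0, 0, -1], [0.042, 0.022, 0, 0, 0, 0, -1], [0.042, 0.022, 0, 0, 0, 0, -1]],
])

```text
time_s: 4.4
position: [0.5616, 0.0662, 0.1906]
tool_rot: [[0.001, 1.0, -0.001], [1.0, -0.001, -0.0], [-0.0, -0.001, -1.0]]
ft_force: [0.7, -0.7, -4.7]
grip_width: 0.0567
gripper_force: 67.8
```

Call:
send_rows([
  [[0.042, 0.022, 0, 0, 0, 0, -1], [0.042, 0.022, 0, 0, 0, 0, -1], [0.042, 0.022, 0, 0, 0, 0, -1], [0, 0, 0, 0, 0, 0, -1], [0, 0, 0, 0, 0, 0, -1]],
])

```text
time_s: 5.03
position: [0.627, 0.1903, 0.1901]
tool_rot: [[0.001, 1.0, -0.001], [1.0, -0.001, -0.001], [-0.001, -0.001, -1.0]]
ft_force: [-0.6, 0.1, -5.3]
grip_width: 0.0569
gripper_force: 67.8
```

```bash
cat >> h.py <<'E'
def corks(d,w):
    hsv=cv2.cvtColor(d["image"],cv2.COLOR_RGB2HSV)
    m=((abs(w[...,2]-.033)<.008)&(hsv[...,1]>90)&(hsv[...,2]>90)).astype(np.uint8); m=cv2.morphologyEx(m,cv2.MORPH_OPEN,np.ones((3,3),np.uint8))
    k,l,st,c=cv2.connectedComponentsWithStats(m)
    for i in range(1,k):
        if st[i,4]>200: print("cork",c[i].round(1),st[i].tolist(),ray(d,c[i],.033)[:2].round(4),"ext",(np.ptp(w[l==i],0)*1e3).round())
E
python3 -c "
from h import *
d,w=wrist([],save='w1'); corks(d,w)"
```

```text
t 5.025 tcp [0.627  0.1903 0.1901] x [ 0.001  1.    -0.001] z [-0.001 -0.001 -1.   ] F [-0.6  0.1 -5.3] w 0.0569 67.8
cork [106.9  82. ] [92, 65, 25, 34, 253] [0.5099 0.2728] ext [16. 26. 16.]
cork [257.6 156. ] [222, 140, 69, 36, 1371] [0.6321 0.2119] ext [60. 31.  7.]
```

View pics/w1.png

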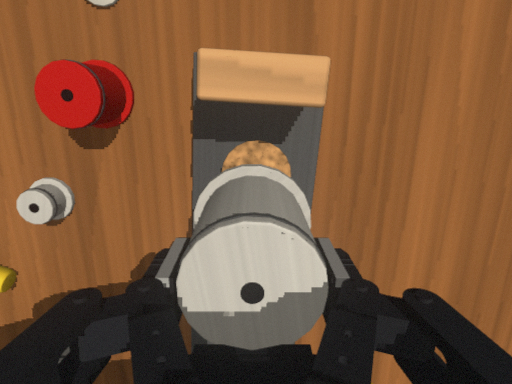

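The held clamp is upright, with its top hole at (252,293). The cork's far edge is at row 140, columns 222 to 290. I'll work out the clamp and cork positions from those pixels.

```bash
python3 -c "
from h import *
d,w=wrist([])
print('hole',ray(d,(252,293),.204), 'cloud', w[300,270])
print('edge far',ray(d,(257,139.5),.033),'L',ray(d,(221.5,172),.033),'R',ray(d,(291,172),.033))"
```

```text
t 5.075 tcp [0.6271 0.1899 0.1903] x [ 0.001  1.    -0.   ] z [-0.001 -0.    -1.   ] F [-0.3 -0.1 -5.3] w 0.0567 67.8
hole [0.62744835 0.19238496 0.204     ] cloud [0.63427916 0.18827361 0.20252977]
edge far [0.63175311 0.22577057 0.033     ] L [0.60061994 0.19738739 0.033     ] R [0.66168047 0.19723664 0.033     ]
```

Call:
send_rows([
  [[0.003, 0.0035, 0.02, 0, 0, 0, -1], [0, 0, 0.025, 0, 0, 0, -1], [0, 0, 0.025, 0, 0, 0, -1], [0, 0, 0.018, 0, 0, 0, -1], [0, 0, 0.008, 0, 0, 0, -1], [0, 0, 0, 0, 0, 0, -1], [0, 0, 0, 0, 0, 0, -1]],
])

```text
time_s: 6.0
position: [0.6315, 0.1935, 0.0954]
tool_rot: [[0.001, 1.0, 0.002], [1.0, -0.001, 0.0], [0.0, 0.002, -1.0]]
ft_force: [-0.9, 0.8, -4.6]
grip_width: 0.0568
gripper_force: 67.8
```

Call:
send_rows([
  [[0, 0, 0.002, 0, 0, 0, -1], [0, 0, 0.002, 0, 0, 0, -1], [0, 0, 0, 0, 0, 0, -1]],
])

```text
time_s: 6.38
position: [0.6312, 0.1938, 0.091]
tool_rot: [[0.001, 1.0, 0.001], [1.0, -0.001, 0.0], [0.0, 0.001, -1.0]]
ft_force: [-1.1, 0.9, -0.9]
grip_width: 0.0568
gripper_force: 68.4
```

Call:
send_rows([
  [[0, 0, 0, 0, 0, 0, 1], [0, 0, 0, 0, 0, 0, 1], [0, 0, 0, 0, 0, 0, 1], [0, 0, 0, 0, 0, 0, 1], [0, 0, -0.045, 0, 0, 0, 1], [0, 0, -0.045, 0, 0, 0, 1], [-0.041, -0.0386, 0, 0, 0, 0, 1], [-0.041, -0.0386, 0, 0, 0, 0, 1], [-0.041, -0.0386, 0, 0, 0, 0, 1], [-0.041, -0.0386, 0, 0, 0, 0, 1], [-0.041, -0.0386, 0, 0, 0, 0, 1], [0, 0, 0, 0, 0, 0, 1]],
])

```text
time_s: 7.88
position: [0.4361, -0.0129, 0.1807]
tool_rot: [[0.005, 1.0, -0.0], [1.0, -0.005, -0.0], [-0.0, -0.0, -1.0]]
ft_force: [-0.3, 0.0, -0.2]
grip_width: 0.0851
gripper_force: 0.0
```

```bash
python3 -c "
from h import *
from rig import optics
d,w=wrist([.058,.105],save='w2'); corks(d,w)
t=optics.get_image('top'); cv2.imwrite('pics/t1.png',t['image'][:,:,::-1])
w=cloud(t); m=(abs(w[...,2]-.105)<.006).astype(np.uint8); n,l,st,c=cv2.connectedComponentsWithStats(m)
for i in range(1,n):
  if st[i,4]>100: print('top',c[i],st[i],ray(t,c[i],.105))
"
```

```text
t 7.875 tcp [ 0.4361 -0.0129  0.1807] x [ 0.005  1.    -0.   ] z [-0. -0. -1.] F [-0.3  0.  -0.2] w 0.0851 0.0
0.058 px [254. 186.] 3077 ray [ 0.4382 -0.008 ] cloud [ 0.4382 -0.0085  0.0568] ext [50. 49.  7.]
cork [486.  36.] [456, 0, 56, 75, 3657] [0.6132 0.1008] ext [49. 52.  6.]
cork [469.3 142.1] [432, 105, 76, 75, 4347] [0.6159 0.0211] ext [65. 62.  7.]
cork [449.4 239.1] [416, 209, 69, 62, 3327] [ 0.6148 -0.0666] ext [65. 63.  6.]
top [150.7        157.44878049] [144 141  15  34 410] [0.63131543 0.27080121 0.105     ]
top [182.26888889 157.83777778] [171 146  24  25 450] [0.62952742 0.19453015 0.105     ]
top [478.6   337.512] [468 323  23  27 125] [ 0.21373469 -0.48071119  0.105     ]
```

Clamp d stands on cork 1 (error under 1 mm). Next is clamp c.

Call:
send_rows([
  [[0.003, 0.002, 0.035, 0, 0, 0, 1], [0, 0, 0.035, 0, 0, 0, 1], [0, 0, 0.035, 0, 0, 0, 1], [0, 0, 0.03, 0, 0, 0, 1], [0, 0, 0, 0, 0, 0, 1], [0, 0, 0, 0, 0, 0, -1], [0, 0, 0, 0, 0, 0, -1], [0, 0, 0, 0, 0, 0, -1], [0, 0, 0, 0, 0, 0, -1], [0, 0, 0, 0, 0, 0, -1], [0, 0, 0, 0, 0, 0, -1]],
])

```text
time_s: 9.35
position: [0.4403, -0.0082, 0.0466]
tool_rot: [[0.001, 1.0, 0.002], [1.0, -0.001, -0.0], [-0.0, 0.002, -1.0]]
ft_force: [-1.8, 1.3, 8.7]
grip_width: 0.0484
gripper_force: 61.1
```

Call:
send_rows([
  [[0, 0, -0.035, 0, 0, 0, -1], [0, 0, -0.05, 0, 0, 0, -1], [0, 0, -0.05, 0, 0, 0, -1], [0.0229, 0.0361, 0, 0, 0, 0, -1], [0.0229, 0.0361, 0, 0, 0, 0, -1], [0.0229, 0.0361, 0, 0, 0, 0, -1], [0.0229, 0.0361, 0, 0, 0, 0, -1], [0.0229, 0.0361, 0, 0, 0, 0, -1], [0, 0, 0, 0, 0, 0, -1], [0, 0, 0, 0, 0, 0, -1]],
])

```text
time_s: 10.6
position: [0.6199, 0.1061, 0.1803]
tool_rot: [[0.001, 1.0, -0.001], [1.0, -0.001, -0.0], [-0.0, -0.001, -1.0]]
ft_force: [-0.4, 0.2, -3.5]
grip_width: 0.0488
gripper_force: 63.9
```

```bash
python3 -c "
from h import *
d,w=wrist([.194],save='w3'); corks(d,w)"
```

```text
t 10.6 tcp [0.6199 0.1061 0.1803] x [ 0.001  1.    -0.   ] z [-0.001 -0.    -1.   ] F [-0.4  0.2 -3.5] w 0.0488 63.9
0.194 px [252. 291.] 12686 ray [0.6201 0.1093] cloud [0.6201 0.1069 0.1909] ext [76. 50. 12.]
cork [254.4 170.7] [219, 149, 71, 45, 2223] [0.6222 0.1171] ext [61. 39.  7.]
```

View pics/w3.png

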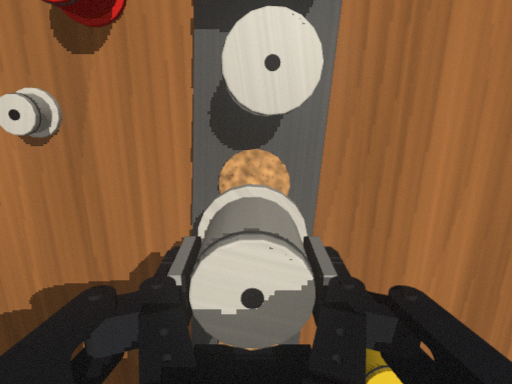

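Clamp c is upright in the jaws with its hole at (252,298). Cork 2's far edge is at row 149, columns 219 to 290.

```bash
python3 -c "
from h import *
d,w=wrist([])
print('hole',ray(d,(252,298),.1917))
print('edge far',ray(d,(254.5,148.5),.033),'L',ray(d,(218.5,180),.033),'R',ray(d,(290,180),.033))"
```

```text
t 10.65 tcp [0.6198 0.1058 0.1805] x [ 0.001  1.    -0.   ] z [-0.001 -0.    -1.   ] F [ 0.6  0.3 -2. ] w 0.0487 63.9
hole [0.62010993 0.10432543 0.1917    ]
edge far [0.62225863 0.13562815 0.033     ] L [0.59152872 0.10868096 0.033     ] R [0.65255843 0.10854002 0.033     ]
```

Call:
send_rows([
  [[0.0005, 0.0015, 0.025, 0, 0, 0, -1], [0, 0, 0.025, 0, 0, 0, -1], [0, 0, 0.025, 0, 0, 0, -1], [0, 0, 0.018, 0, 0, 0, -1], [0, 0, 0.005, 0, 0, 0, -1], [0, 0, 0, 0, 0, 0, -1], [0, 0, 0.002, 0, 0, 0, -1], [0, 0, 0, 0, 0, 0, -1]],
])

```text
time_s: 11.7
position: [0.6221, 0.1066, 0.0808]
tool_rot: [[0.001, 1.0, 0.001], [1.0, -0.001, 0.0], [0.0, 0.001, -1.0]]
ft_force: [-0.1, 0.4, -3.1]
grip_width: 0.0488
gripper_force: 63.9
```

Call:
send_rows([
  [[0, 0, 0.0015, 0, 0, 0, -1], [0, 0, 0, 0, 0, 0, -1], [0, 0, 0, 0, 0, 0, 1], [0, 0, 0, 0, 0, 0, 1], [0, 0, 0, 0, 0, 0, 1], [0, 0, 0, 0, 0, 0, 1], [0, 0, -0.05, 0, 0, 0, 1], [0, 0, -0.05, 0, 0, 0, 1]],
])

```text
time_s: 12.7
position: [0.6218, 0.1066, 0.1798]
tool_rot: [[0.001, 1.0, -0.001], [1.0, -0.001, 0.0], [0.0, -0.001, -1.0]]
ft_force: [0.6, 0.4, 0.9]
grip_width: 0.0857
gripper_force: 0.0
```

Call:
send_rows([
  [[-0.0428, -0.0345, 0, 0, 0, 0, 1], [-0.0428, -0.0345, 0, 0, 0, 0, 1], [-0.0428, -0.0345, 0, 0, 0, 0, 1], [-0.0428, -0.0345, 0, 0, 0, 0, 1], [-0.0428, -0.0345, 0, 0, 0, 0, 1], [-0.0428, -0.0345, 0, 0, 0, 0, 1], [0, 0, 0, 0, 0, 0, 1], [0, 0, 0, 0, 0, 0, 1]],
])

```text
time_s: 13.7
position: [0.4151, -0.1498, 0.179]
tool_rot: [[0.001, 1.0, 0.0], [1.0, -0.001, 0.0], [0.0, 0.0, -1.0]]
ft_force: [-0.4, 0.5, 0.3]
grip_width: 0.0853
gripper_force: 0.0
```

```bash
cat >> h.py <<'E'
def tops(hs):
    from rig import optics
    t=optics.get_image('top'); w=cloud(t)
    for h in hs:
        m=((abs(w[...,2]-h)<.006)&(t["range_z"]>0)).astype(np.uint8); n,l,st,c=cv2.connectedComponentsWithStats(m)
        for i in range(1,n):
            p=ray(t,c[i],h)
            if st[i,4]>70 and p[0]>.57 and abs(p[1])<.3: print('top',h,c[i].round(1),st[i,2:].tolist(),p.round(4))
    return t
E
python3 -c "
from h import *
d,w=wrist([.044]); tops([.091,.105])
"
```

```text
t 13.7 tcp [ 0.4151 -0.1498  0.179 ] x [0.001 1.    0.   ] z [ 0.  0. -1.] F [-0.4  0.5  0.3] w 0.0853 0.0
0.044 px [250. 187.] 1963 ray [ 0.4137 -0.1494] cloud [ 0.4137 -0.1499  0.0428] ext [42. 41.  7.]
0.044 px [472. 176.] 305 ray [ 0.594  -0.1412] cloud [ 0.5937 -0.1411  0.0443] ext [19. 32. 12.]
top 0.091 [220.9 162.1] [21, 21, 336] [0.6206 0.1034 0.091 ]
top 0.105 [150.7 157.4] [15, 34, 406] [0.6315 0.2708 0.105 ]
top 0.105 [182.3 157.9] [24, 25, 453] [0.6293 0.1945 0.105 ]
```

Clamp c is placed within 1.5 mm. Next is clamp b at (0.414, -0.150).

Call:
send_rows([
  [[0, -0.001, 0.045, 0, 0, 0, 1], [0, 0, 0.045, 0, 0, 0, 1], [0, 0, 0.03, 0, 0, 0, 1], [0, 0, 0.019, 0, 0, 0, 1], [0, 0, 0, 0, 0, 0, 1], [0, 0, 0, 0, 0, 0, -1], [0, 0, 0, 0, 0, 0, -1], [0, 0, 0, 0, 0, 0, -1], [0, 0, 0, 0, 0, 0, -1], [0, 0, 0, 0, 0, 0, -1], [0, 0, 0, 0, 0, 0, -1]],
])

```text
time_s: 15.18
position: [0.4141, -0.1501, 0.0408]
tool_rot: [[0.001, 1.0, 0.002], [1.0, -0.001, -0.001], [-0.001, 0.002, -1.0]]
ft_force: [-0.4, 1.9, 8.6]
grip_width: 0.0403
gripper_force: 59.6
```

Call:
send_rows([
  [[0, 0, -0.039, 0, 0, 0, -1], [0, 0, -0.05, 0, 0, 0, -1], [0, 0, -0.05, 0, 0, 0, -1], [0.0342, 0.0404, 0, 0, 0, 0, -1], [0.0342, 0.0404, 0, 0, 0, 0, -1], [0.0342, 0.0404, 0, 0, 0, 0, -1], [0.0342, 0.0404, 0, 0, 0, 0, -1], [0.0342, 0.0404, 0, 0, 0, 0, -1], [0, 0, 0, 0, 0, 0, -1], [0, 0, 0, 0, 0, 0, -1]],
])

```text
time_s: 16.42
position: [0.6154, 0.0207, 0.1787]
tool_rot: [[0.001, 1.0, -0.001], [1.0, -0.001, -0.0], [-0.0, -0.001, -1.0]]
ft_force: [-0.3, 0.4, -1.3]
grip_width: 0.0406
gripper_force: 61.5
```

```bash
python3 -c "
from h import *
d,w=wrist([],save='w4'); corks(d,w); np.savez('w4.npz',**d)"
```

```text
t 16.425 tcp [0.6154 0.0207 0.1787] x [ 0.001  1.    -0.   ] z [-0.001 -0.    -1.   ] F [-0.3  0.4 -1.3] w 0.0406 61.5
cork [253.4 175.1] [218, 149, 72, 53, 2863] [0.6169 0.0283] ext [61. 46.  6.]
cork [391.7 280.5] [369, 274, 45, 18, 304] [ 0.7462 -0.0735] ext [40. 18. 16.]
```

View pics/w4.png

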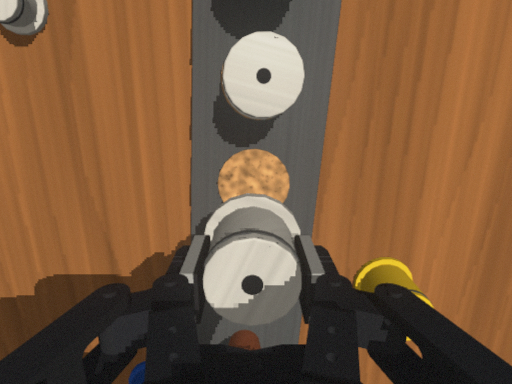

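Clamp b is held upright with its hole at (252,284). Cork 3's far edge is at row 149, columns 218 to 290, and the yellow look-alike at (385,280) is clear.

```bash
python3 -c "
from h import *
d=dict(np.load('w4.npz'))
print('hole',ray(d,(252,284),.1819))
print('edge far',ray(d,(254,148.5),.033),'L',ray(d,(217.5,182),.033),'R',ray(d,(290,182),.033))"
```

```text
hole [0.61568499 0.0201868  0.1819    ]
edge far [0.61734065 0.05082887 0.033     ] L [0.58634711 0.02229759 0.033     ] R [0.64790774 0.0221933  0.033     ]
```

Call:
send_rows([
  [[0, 0.001, 0.03, 0, 0, 0, -1], [0, 0, 0.03, 0, 0, 0, -1], [0, 0, 0.02, 0, 0, 0, -1], [0, 0, 0, 0, 0, 0, -1]],
])

```text
time_s: 16.98
position: [0.6158, 0.02, 0.098]
tool_rot: [[0.002, 1.0, -0.003], [1.0, -0.002, 0.0], [0.0, -0.003, -1.0]]
ft_force: [0.2, 0.3, -1.3]
grip_width: 0.0405
gripper_force: 61.5
```

Call:
send_rows([
  [[0, 0.0005, 0.016, 0, 0, 0, -1], [0, 0, 0.005, 0, 0, 0, -1], [0, 0, 0, 0, 0, 0, -1], [0, 0, 0.002, 0, 0, 0, -1], [0, 0, 0, 0, 0, 0, -1]],
])

```text
time_s: 17.6
position: [0.6175, 0.0208, 0.076]
tool_rot: [[0.001, 1.0, 0.0], [1.0, -0.001, -0.0], [-0.0, 0.0, -1.0]]
ft_force: [-0.2, 0.4, -1.6]
grip_width: 0.0406
gripper_force: 61.5
```

Call:
send_rows([
  [[0, 0, 0.002, 0, 0, 0, -1], [0, 0, 0, 0, 0, 0, -1], [0, 0, 0, 0, 0, 0, 1], [0, 0, 0, 0, 0, 0, 1], [0, 0, 0, 0, 0, 0, 1], [0, 0, 0, 0, 0, 0, 1], [0, 0, -0.05, 0, 0, 0, 1], [0, 0, -0.052, 0, 0, 0, 1]],
])

```text
time_s: 18.6
position: [0.6172, 0.0208, 0.1767]
tool_rot: [[0.001, 1.0, -0.001], [1.0, -0.001, 0.0], [0.0, -0.001, -1.0]]
ft_force: [1.0, -1.0, -0.5]
grip_width: 0.0854
gripper_force: 0.0
```

Call:
send_rows([
  [[0.0284, -0.0383, 0, 0, 0, 0, 1], [0.0284, -0.0383, 0, 0, 0, 0, 1], [0.0284, -0.0383, 0, 0, 0, 0, 1], [0.0284, -0.0383, 0, 0, 0, 0, 1], [0.0284, -0.0383, 0, 0, 0, 0, 1], [0, 0, 0, 0, 0, 0, 1], [0, 0, 0, 0, 0, 0, 1]],
])

```text
time_s: 19.48
position: [0.4267, 0.1629, 0.1761]
tool_rot: [[0.001, 1.0, 0.001], [1.0, -0.001, -0.0], [-0.0, 0.001, -1.0]]
ft_force: [0.6, 0.4, -0.1]
grip_width: 0.0856
gripper_force: 0.0
```

```bash
python3 -c "
from h import *
d,w=wrist([.030]); tops([.077,.091])
"
```

```text
t 19.475 tcp [0.4267 0.1629 0.1761] x [ 0.001  1.    -0.   ] z [ 0.001 -0.    -1.   ] F [ 0.6  0.4 -0.1] w 0.0856 0.0
0.03 px [455. 167.] 16134 ray [0.5977 0.1772] cloud [0.5985 0.1718 0.0291] ext [108. 265.  12.]
0.03 px [250. 181.] 1207 ray [0.4257 0.1651] cloud [0.4257 0.1647 0.0287] ext [34. 34.  7.]
top 0.077 [256.1 164.5] [17, 18, 226] [0.6158 0.019  0.077 ]
top 0.091 [220.9 162.1] [21, 21, 331] [0.6205 0.1035 0.091 ]
```

Call:
send_rows([
  [[0.001, -0.001, 0.045, 0, 0, 0, 1], [0, 0, 0.045, 0, 0, 0, 1], [0, 0, 0.03, 0, 0, 0, 1], [0, 0, 0.02, 0, 0, 0, 1], [0, 0, 0, 0, 0, 0, 1], [0, 0, 0, 0, 0, 0, -1], [0, 0, 0, 0, 0, 0, -1], [0, 0, 0, 0, 0, 0, -1], [0, 0, 0, 0, 0, 0, -1], [0, 0, 0, 0, 0, 0, -1], [0, 0, 0, 0, 0, 0, -1], [0, 0, 0, 0, 0, 0, -1]],
])

```text
time_s: 21.08
position: [0.4254, 0.164, 0.0368]
tool_rot: [[0.001, 1.0, 0.002], [1.0, -0.001, 0.0], [0.0, 0.002, -1.0]]
ft_force: [-1.1, -0.7, 9.8]
grip_width: 0.0316
gripper_force: 58.7
```

Call:
send_rows([
  [[0, 0, -0.043, 0, 0, 0, -1], [0, 0, -0.05, 0, 0, 0, -1], [0, 0, -0.05, 0, 0, 0, -1], [-0.0385, 0.0316, 0, 0, 0, 0, -1], [-0.0385, 0.0316, 0, 0, 0, 0, -1], [-0.0385, 0.0316, 0, 0, 0, 0, -1], [-0.0385, 0.0316, 0, 0, 0, 0, -1], [-0.0385, 0.0316, 0, 0, 0, 0, -1], [-0.0385, 0.0316, 0, 0, 0, 0, -1], [0, 0, 0, 0, 0, 0, -1], [0, 0, 0, 0, 0, 0, -1]],
])

```text
time_s: 22.45
position: [0.6139, -0.0668, 0.1787]
tool_rot: [[0.001, 1.0, -0.001], [1.0, -0.001, 0.0], [0.0, -0.001, -1.0]]
ft_force: [-0.4, 0.2, -0.7]
grip_width: 0.0321
gripper_force: 59.8
```

```bash
python3 -c "
from h import *
d,w=wrist([],save='w5'); corks(d,w); np.savez('w5.npz',**d)"
```

```text
t 22.45 tcp [ 0.6139 -0.0668  0.1787] x [0.001 1.    0.   ] z [-0.001  0.    -1.   ] F [-0.4  0.2 -0.7] w 0.0321 59.8
cork [250.6  73.7] [216, 33, 79, 83, 1279] [0.6133 0.0214] ext [61. 60. 11.]
cork [253.8 179.3] [218, 150, 72, 59, 3328] [ 0.6158 -0.0627] ext [61. 52.  8.]
cork [392.8 201.4] [378, 186, 44, 43, 473] [ 0.736  -0.0828] ext [34. 39. 16.]
```

View pics/w5.png

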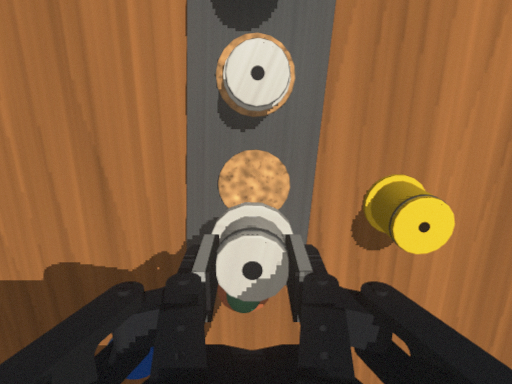

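Clamp a is held upright with its hole at (252,270). Cork 4's far edge is at row 150, columns 218 to 290, and b sits centred on its cork at (257,73).

```bash
python3 -c "
from h import *
d=dict(np.load('w5.npz'))
print('hole',ray(d,(252,270),.1719))
print('edge far',ray(d,(254,149.5),.033),'L',ray(d,(217.5,182),.033),'R',ray(d,(290,182),.033))"
```

```text
hole [ 0.61426805 -0.06681012  0.1719    ]
edge far [ 0.6159428  -0.03737216  0.033     ] L [ 0.58494299 -0.06506697  0.033     ] R [ 0.64650561 -0.06518458  0.033     ]
```

Call:
send_rows([
  [[0, 0.001, 0.03, 0, 0, 0, -1], [0, 0, 0.03, 0, 0, 0, -1], [0, 0, 0.02, 0, 0, 0, -1], [0, 0, 0.01, 0, 0, 0, -1], [0, 0, 0, 0, 0, 0, -1]],
])

```text
time_s: 23.12
position: [0.6152, -0.0666, 0.0889]
tool_rot: [[0.0, 1.0, -0.0], [1.0, -0.0, 0.0], [0.0, -0.0, -1.0]]
ft_force: [-0.2, -0.1, -0.9]
grip_width: 0.0319
gripper_force: 59.8
```

Call:
send_rows([
  [[-0.001, 0.0005, 0.012, 0, 0, 0, -1], [0, 0, 0.005, 0, 0, 0, -1], [0, 0, 0.001, 0, 0, 0, -1], [0, 0, 0, 0, 0, 0, -1]],
])

```text
time_s: 23.62
position: [0.616, -0.0683, 0.0709]
tool_rot: [[0.001, 1.0, 0.0], [1.0, -0.001, -0.0], [-0.0, 0.0, -1.0]]
ft_force: [-0.5, 0.3, -1.1]
grip_width: 0.0321
gripper_force: 59.8
```

Release, rise and retreat towards the robot for a final look.

Call:
send_rows([
  [[0, 0, 0.0015, 0, 0, 0, -1], [0, 0, 0, 0, 0, 0, -1], [0, 0, 0, 0, 0, 0, 1], [0, 0, 0, 0, 0, 0, 1], [0, 0, 0, 0, 0, 0, 1], [0, 0, 0, 0, 0, 0, 1], [0, 0, -0.05, 0, 0, 0, 1], [0, 0, -0.06, 0, 0, 0, 1], [0, -0.06, -0.02, 0, 0, 0, 1], [0, -0.06, 0, 0, 0, 0, 1], [0, -0.06, 0, 0, 0, 0, 1], [0, 0, 0, 0, 0, 0, 1]],
])

```text
time_s: 25.12
position: [0.433, -0.0671, 0.1991]
tool_rot: [[0.002, 1.0, -0.002], [1.0, -0.002, 0.001], [0.001, -0.002, -1.0]]
ft_force: [1.2, -0.2, 1.0]
grip_width: 0.0854
gripper_force: 0.0
```

```bash
python3 -c "
from h import *
t=tops([.063,.077,.091,.105]); cv2.imwrite('pics/tend.png',t['image'][:,:,::-1])
wrist()
"
```

```text
top 0.063 [301.4 112.8] [18, 18, 110] [ 0.7469 -0.0942  0.063 ]
top 0.063 [292.1 165.5] [13, 14, 148] [ 0.6147 -0.0694  0.063 ]
top 0.077 [256.2 164.5] [17, 18, 230] [0.6158 0.0188 0.077 ]
top 0.091 [220.9 162.1] [21, 21, 330] [0.6205 0.1035 0.091 ]
top 0.105 [150.7 157.3] [15, 34, 407] [0.6318 0.2709 0.105 ]
top 0.105 [182.3 157.8] [24, 24, 444] [0.6295 0.1945 0.105 ]
t 25.175 tcp [ 0.4356 -0.0679  0.1996] x [ 0.002  1.    -0.   ] z [ 0.001 -0.    -1.   ] F [-0.2  0.   0.7] w 0.0854 0.0
```

View pics/tend.png

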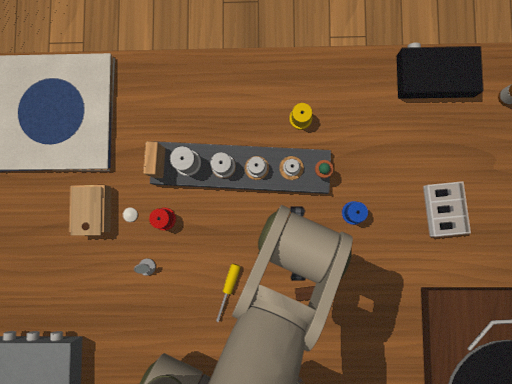

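The clamps stand d, c, b, a from the bookend at (182,158), (221,162), (256,165) and (292,166). Each is within about 2 mm of its cork. The mirror is untouched at (146,267), and the arm is clear.

```bash
python3 -c "
from rig import env
print(env.close_job())"
```

```text
the job is handed in; nothing more can be done
None
```

The job is handed in: all four clamps stand on their corks in height order, tallest by the bookend, each within about 2 mm of centre in the last top view, with the mirror untouched, at about 25 s of the 102 s limit; the hand-in returned no verdict.

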